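# Gauge a spacer and lay it in its tray

## Robot

A 6-joint arm with a two-finger parallel gripper is mounted at the origin on the work surface. World frame = base frame: x ahead of the robot, y to its left, z up, the work surface at z = 0. Lengths are in mm, angles in rad, forces in N, time in s.
With the tool pointing down it reaches from about 350 to 775 mm from the base axis. Payload 7.3 kg.
Tool frame: the origin (TCP) lies at the very end of the fingers, on their centre line; the grasp point (between the pads) lies behind it (bot.grip_point_offset is the z of the grasp point in the tool frame, in mm); z points along the fingers, y is the line along which they close (so a half turn about z gives the same grasp; the last joint's range is limited). The gripper opens to 92 mm and grips with 3 to 60 N. Pads are 19 mm wide; open, the fingers measure 130 mm over their backs; the gripper's body (75 mm by 190 mm) begins 47 mm behind the grasp point.
Start: joints at [1.078, 0.342, 1.524, -0, 1.275, -0.146], TCP at [178.429, 493.769, 226.741] pointing down, gripper open.
Joint ranges: [-2.53, 2.53], [-0.77, 2.02], [0.04, 2.7], [-1, 4.14], [0.28, 2.66], [-3.11, 3.11]. Speed limits (rad/s): [2.57, 2.57, 3.14, 3.14, 3.14, 3.14].

## Interface

Orientations are given as [roll, pitch, yaw] about the fixed x, y, z axes, in that order (R = Rz(yaw) Ry(pitch) Rx(roll)).
In Python, from plant import bot gives the robot as it stands. The module is installed in compiled form; this text tells all that it offers.
- The arm moves only by the shell command python3 -m crank 'ROWS'. ROWS is JSON, a list that holds one entry, the list of rows, each a list of 5 numbers: the opening, from 0 (shut) to 1 (fully open), then the shift along the tool's x, y, z in cm, then the turn about the tool's z in degrees. In form: [[[claw, x, y, z, turn], ...]]. A call has exactly 10 rows; each row is the pose to reach, as a shift and turn from the pose commanded when the call began, along the tool's axes at that moment; what a row does not reach only later rows make up. A row lasts 1/10 s, in which the tool goes at most 50 mm and 8.59 degrees, less where a joint would pass 70% of its speed; a pose out of reach is approached as far as the arm can. A call with a gripper value outside its range is refused whole. The fingers move at their own pace and stop on an object; the grip force is fixed at half the most. Time passes only in rows, so rows that repeat a pose let the fingers close, or fill a call up. It gives the time, the measured TCP pose, the force, the opening and the grip force at its end, in the units of the state.
- bot.get_obs(): the state, without advancing time (a new reading comes with each control period).
- bot.capture(name): name is "scene" or "top"; returns (picture, depth): 400x640x3 uint8, red, green, blue; 400x640 float32, mm along the optical axis (not along the pixel's ray), 0 where there is no reading.
- bot.calibration(name): a dict with "vertical_fov" (degrees; the focal length in pixels is half the picture's height over the tangent of half this angle, whatever the lens; pixels are square), "cx", "cy" (the principal point, pixels), "D" ([k1, k2, p1, p2, k3] as OpenCV has them; the pictures are not rectified), "rvec" (rotation vector, rad) and "tvec" (3), from world to camera coordinates, as OpenCV has them. Camera axes: x right, y down, z forward; pixel columns grow to the right and rows downward; lengths in mm; the calibration is good to about 2 mm. A picture is of the moment at which its call begins. calibration takes no time and is no camera call.
- bot.close_job(): hands the job in; it is judged then, once.
The state is a dict: "time": time; "joint_positions": joint angles; "dq": joint speeds; "tau": joint torques, N m; "tool_pos": TCP position; "tcp_rot": TCP orientation; "contact_force": force on the tool from outside, world axes, zero at the start; "moment": the same for the moment, N m; "grip_width": finger opening in mm; "finger_force": force on a finger pad.
Only numpy, scipy, OpenCV 4.12 (cv2) and the standard library are available. Lean on these libraries where they do the work, as an engineer would, in place of code of your own. Each camera call takes 0.05 s, during which the arm holds its last target. There are 200 camera calls.

## Task

Take the wooden spacer that stands on the green mat and try one end of it, standing as it is and kept down on or just over the bench, under the red bar of the step gauge: feel whether it slides under the bar or stops against it. If it goes under, put it in the blue tray; if it stops, in the yellow one, laid flat and lengthwise in the middle of the sloping floor before you let go, not dropped. Leave the other spacer and everything else where they are.

Things in the scene. Friction and masses are not known exactly. Their poses are not given: they have to be found in the camera images.
- spacer_a: Pale wooden block, 80 mm long (x) x 28 mm wide (y), standing on the bench, x (or -x) roughly away from the robot. Origin: centre of its underside, z up. Loose, 0.05 to 0.11 kg. Of spacer_a and spacer_b one is 40 mm tall, the other 48 mm; unmarked, which is which is not told. One stands on the green mat (the one to work on), the other on bare bench to the robot's right (leave it).
- spacer_b: Pale wooden block, 80 mm long (x) x 28 mm wide (y), standing on the bench, x (or -x) roughly away from the robot. Origin: centre of its underside, z up. Loose, 0.05 to 0.11 kg. Of spacer_a and spacer_b one is 40 mm tall, the other 48 mm; unmarked, which is which is not told. One stands on the green mat (the one to work on), the other on bare bench to the robot's right (leave it).
- mat: Green rectangle 160 x 110 mm, 1 mm thin, flush with the bench (it can be taken as bench surface). Origin at its centre. One spacer stands on it, within about 20 mm of its centre.
- gauge: Rigid fixed step gauge: red bar on two aluminium posts. Origin on the bench under the bar's middle; x: way through, roughly away from the robot; y along the bar. Bar 20 mm deep (x), 44 to 58 mm over the bench; screw heads on the posts to 62 mm.
- gauge_bar (a point): Middle of the bar's underside, 44 mm over the bench. Opening 60 mm wide between posts 30 mm deep. A 40 mm spacer passes under, a 48 mm one stops at the bar's near face, 10 mm before this point. Passed: its end at least 5 mm beyond this point, so hold the spacer by its near end, leaving the far end free.
- bay_blue: Blue tray for the spacer that passes the gauge; fixed. Origin: centre of its floor, 42 mm over the bench. The floor rises 30 deg towards the robot's left: x uphill along it, y across, z square to it. Inside 100 (x) x 38 (y) mm; side walls 8 mm high, 4 thick, low-end lip 12 mm high. Spacer: underside on the floor, length along x, either end up; it may slide to the lip. Blue and yellow may swap.
- bay_yellow: Yellow tray for the spacer that stops at the gauge; fixed. Origin: centre of its floor, 42 mm over the bench. The floor rises 30 deg towards the robot's left: x uphill along it, y across, z square to it. Inside 100 (x) x 38 (y) mm; side walls 8 mm high, 4 thick, low-end lip 12 mm high. Spacer: underside on the floor, length along x, either end up; it may slide to the lip. Blue and yellow may swap.
- tape_roll: Bystander: white tape roll, 100 mm outside, 40 mm high, lying flat. Origin: centre of its underside.
- sanding_drum: Bystander: brown sanding drum standing up, 51 mm across, 76 mm high. Origin: centre of its underside.
- screwdriver: Bystander: screwdriver lying on the bench beyond the trays. Origin: below its middle.
Things that resemble listed ones, but are neither listed nor needed, are in the scene too. What is shaped like the spacer_b but orange is not meant. What is shaped like the part that bears bay_blue but pink or turquoise is not meant.

How it is judged:
By the outcome, as a careful person would: the job done as asked, in the order asked, and still so for the second after the job is handed in, with the robot touching nothing.
It also fails if it takes over 45 s, if anything falls off the work surface, if the arm or the gripper's body presses on something with over 40 N, if the wrist force passes 120 N, or if a joint passes its speed limit or range.

## Working session

There is one attempt and no reset: what is moved stays moved. The work goes in short steps, Python scripts to look and compute and a shell command to move; the robot and the scene stay as the last step left them, time stands still between calls to the robot, and variables do not carry over. Pictures are saved under pics/ and viewed, at most 10 in all, crops included, and the job is handed in when it is done.

```bash
mkdir -p pics; cat > h.py <<'E'
import numpy as np,cv2
from plant import bot
def cap(n):
    p,d=bot.capture(n); c=bot.calibration(n)
    f=200/np.tan(np.radians(c["vertical_fov"])/2)
    K=np.array([[f,0,c["cx"]],[0,f,c["cy"]],[0,0,1]]); D=np.array(c["D"],float)
    h,w=d.shape; uv=np.mgrid[0:h,0:w][::-1].reshape(2,-1).T.astype(np.float64)
    xy=cv2.undistortPoints(uv[:,None],K,D)[:,0]
    z=d.reshape(-1).astype(float)
    P=np.c_[xy*z[:,None],z]; R=cv2.Rodrigues(np.array(c["rvec"],float))[0]
    W=(P-np.array(c["tvec"],float).ravel())@R
    W[z<=0]=np.nan
    return p,W.reshape(h,w,3)
E
python3 - <<'E'
from h import *
print(bot.get_obs(),bot.grip_point_offset)
for n in("scene","top"):
    p,W=cap(n);cv2.imwrite(f"pics/{n}0.png",p[:,:,::-1]);np.savez(f"{n}0.npz",p=p,W=W)
    c=bot.calibration(n);R=cv2.Rodrigues(np.array(c["rvec"]))[0];print(n,-R.T@np.ravel(c["tvec"]))
E
```

```text
{'time': 0.0, 'joint_positions': array([ 1.07797264e+00,  3.42700057e-01,  1.52500692e+00, -2.39144670e-05,
        1.27539427e+00, -1.46022038e-01]), 'dq': array([-0.0007007 , -0.00187643, -0.00076447, -0.0020396 , -0.00070935,
       -0.00057127]), 'tau': array([ 1.58296825e-03, -4.31229687e+01, -2.44222373e+01,  7.19431113e-02,
        5.58969914e-02, -1.36945919e-04]), 'tool_pos': array([178.24744613, 493.38656026, 226.06024911]), 'tcp_rot': array([-3.14009678e+00, -1.96881609e-04,  2.79479783e+00]), 'contact_force': array([-0.81006771,  0.27367609,  0.68272069]), 'moment': array([0.06131688, 0.06326364, 0.00656949]), 'finger_force': 0.0, 'grip_width': 91.86680155880674} -18.8
scene [ 834.62282128 -515.99925115  870.21493695]
top [ 391.77391493  -17.18457753 1170.15046798]
```

View pics/scene0.png

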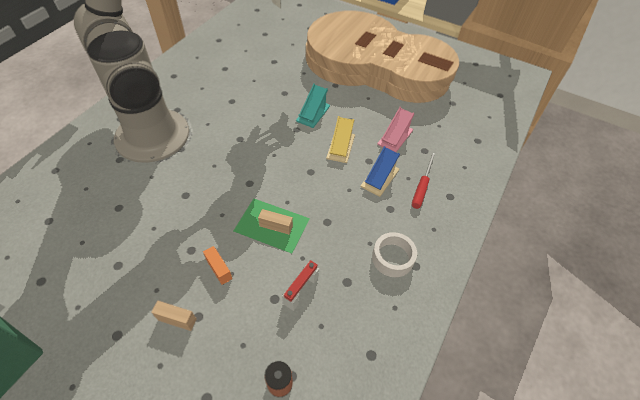

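View pics/top0.png

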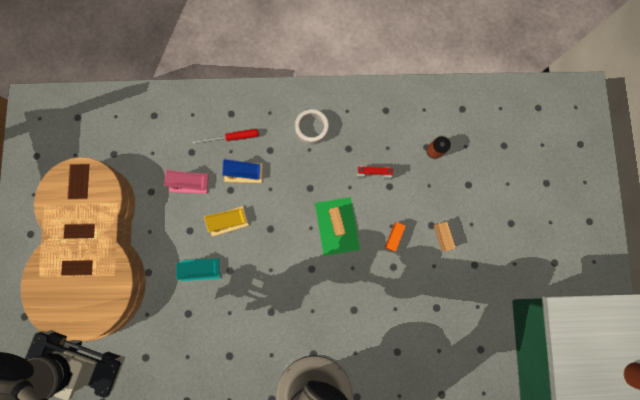

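The scene view shows the mat and spacer at (275,222), the gauge at (301,281), blue tray (381,170) and yellow tray (341,139). In the top view they are at (337,221), (375,171), (242,171) and (226,220). The other spacer is at (445,236), and the orange, pink and turquoise items are decoys.

```bash
cat > m.py <<'E'
from h import *
Z={n:np.load(n+"0.npz") for n in("scene","top")}
def sel(n,box,lo,hi,zlo,zhi):
    p,W=Z[n]["p"],Z[n]["W"]; u0,v0,u1,v1=box
    hsv=cv2.cvtColor(p,cv2.COLOR_RGB2HSV)
    m=cv2.inRange(hsv,np.array(lo),np.array(hi))>0
    k=np.zeros_like(m);k[v0:v1,u0:u1]=1
    with np.errstate(invalid='ignore'): m=m&k&(W[...,2]>zlo)&(W[...,2]<zhi)
    return W[m]
def rep(name,n,*a):
    w=sel(n,*a)
    if len(w)<8: print(name,n,len(w));return
    c,s,an=cv2.minAreaRect(w[:,:2].astype(np.float32))
    pl=np.linalg.lstsq(np.c_[w[:,:2]-w[:,:2].mean(0),np.ones(len(w))],w[:,2],rcond=None)[0]
    print(name,n,len(w),"rect",np.round(c,1),np.round(s,1),round(an,1),"z",np.round(np.percentile(w[:,2],[2,50,98]),1),"slope",np.round(pl,3))
A=([0,0,0],[180,255,255])
rep("spacer","top",(322,200,352,242),[5,40,60],[25,255,255],28,70)
rep("spacer","scene",(250,203,300,240),[5,40,60],[25,255,255],33,70)
rep("other","top",(430,215,462,256),[5,40,60],[25,255,255],28,70)
rep("other","scene",(148,295,200,332),[5,40,60],[25,255,255],33,70)
rep("mat","top",(305,190,365,262),[45,80,40],[80,255,255],-8,12)
rep("mat","scene",(225,195,315,258),[45,80,40],[80,255,255],-8,12)
for n,b in(("top",(350,155,400,185)),("scene",(275,255,325,305))):
    w=sel(n,b,[0,0,0],[180,255,255],48,75)
    rep("gauge",n,b,*A,48,75)
    rep("bar",n,b,[0,130,60],[8,255,255],50,75)
for nm,lo,hi,bt,bs in(("blue",[105,120,30],[125,255,255],(215,152,270,188),(355,142,405,198)),("yellow",[18,120,60],[32,255,255],(198,200,255,240),(322,112,360,165))):
    rep(nm,"top",bt,lo,hi,5,95); rep(nm,"scene",bs,lo,hi,5,95)
E
python3 m.py
python3 - <<'E'
import cv2,numpy as np
a=cv2.imread("pics/scene0.png")[120:310,225:415];b=cv2.imread("pics/top0.png")[145:260,195:405]
a=cv2.resize(a,(400,400),interpolation=2);b=cv2.resize(b,(730,400)) ;b=cv2.resize(b,(400,219))
cv2.imwrite("pics/c0.png",np.hstack([a,cv2.copyMakeBorder(b,0,181,0,0,0)]))
E
```

```text
spacer top 264 rect [487.4 -76.6] [77.8 28.2] 13.0 z [34.5 39.4 43.6] slope [ 2.0000e-03 -2.5000e-02  3.9211e+01]
spacer scene 348 rect [487.9 -76.5] [79.5 29.3] 12.7 z [34.5 39.1 41.9] slope [-9.0000e-03  3.6000e-02  3.8768e+01]
other top 329 rect [ 437.4 -388.7] [80.1 30.3] 14.0 z [30.3 47.1 51.4] slope [ 0.057 -0.21  45.843]
other scene 574 rect [ 437.2 -388.2] [79.3 28.7] 13.4 z [35.  46.4 50.1] slope [-0.05   0.087 45.651]
mat top 1684 rect [476.  -79.7] [160.7 110.9] 8.1 z [-4.   0.5  5.4] slope [0.001 0.001 0.582]
mat scene 1735 rect [475.6 -77.1] [159.9 112.4] 7.9 z [-3.   0.2  3.5] slope [0.002 0.    0.257]
gauge top 254 rect [ 630.5 -190.7] [100.3  23.3] 85.6 z [49.9 57.5 62.6] slope [ 7.9000e-02 -1.3000e-02  5.7471e+01]
bar top 227 rect [ 631.5 -191.6] [98.8 20.8] 86.3 z [52.4 57.5 62.1] slope [ 6.3000e-02 -8.0000e-03  5.7539e+01]
gauge scene 446 rect [ 630.2 -191.5] [99.7 20.8] 86.4 z [49.9 57.1 61.8] slope [-8.9000e-02  1.4000e-02  5.6894e+01]
bar scene 378 rect [ 630.7 -191.6] [99.7 19.8] 86.2 z [51.3 57.1 60.2] slope [-5.5000e-02  5.0000e-03  5.6799e+01]
blue top 550 rect [643.8 196.6] [98.8 44.5] 88.4 z [17.2 43.8 69.6] slope [2.5000e-02 5.5000e-01 4.3218e+01]
blue scene 677 rect [644.1 196.9] [105.3  45.7] 87.9 z [18.  42.9 69.1] slope [ 0.069  0.531 43.036]
yellow top 694 rect [497.8 245.4] [ 57.6 109.4] 16.1 z [ 5.6 39.9 69.7] slope [ 0.135  0.525 39.577]
yellow scene 619 rect [497.7 244.6] [ 45.6 101.4] 15.8 z [17.6 42.1 68.4] slope [-0.122  0.514 42.531]
```

View pics/c0.png

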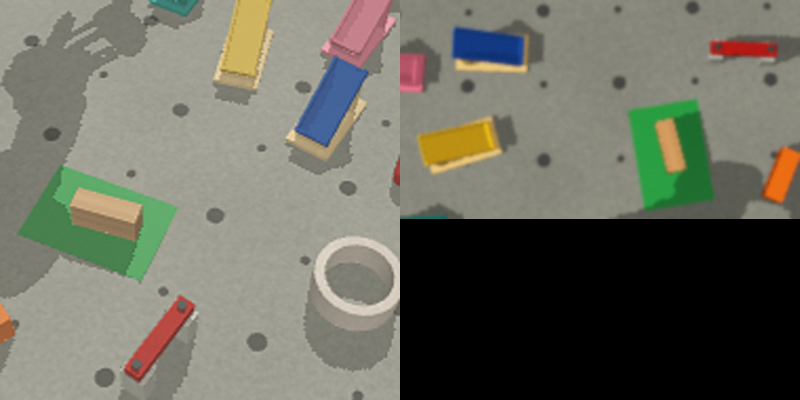

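The closeup confirms a thin spacer about 40 mm tall on the mat, with the blue and yellow tray floors clear. I'll refine the tray frames and work out the first move.

```bash
cat > plan.py <<'E'
import numpy as np
# tool down: tool x at world angle yaw, tool y at yaw-90, z down. cm and deg
def sh(p0,yaw0,p1,yaw1):
    d=(np.array(p1)-p0)/10; a=np.radians(yaw0)
    t=(yaw0-yaw1+180)%360-180
    return np.round([d[0]*np.cos(a)+d[1]*np.sin(a), d[0]*np.sin(a)-d[1]*np.cos(a), -d[2], t],2)
E
cat >> m.py <<'E'
print()
for nm,lo,hi,bt,bs in(("blue",[105,120,30],[125,255,255],(215,152,270,188),(355,142,405,198)),("yellow",[18,120,60],[32,255,255],(198,200,255,240),(322,112,360,165))):
  for n,b in(("top",bt),("scene",bs)):
    w=sel(n,b,lo,hi,12,80)
    c=np.median(w,0)
    for i in range(6):
        X=np.c_[w[:,:2]-c[:2],np.ones(len(w))]
        if i==0:k=np.ones(len(w),bool)
        s=np.linalg.lstsq(X[k],w[k,2],rcond=None)[0];r=w[:,2]-X@s;k=abs(r)<4
    g=s[:2];az=np.degrees(np.arctan2(g[1],g[0]));u=g/np.linalg.norm(g)
    # extents along rect axes
    a=np.radians(88.2 if nm=="blue" else 106);e=np.array([np.cos(a),np.sin(a)]);f=np.array([-e[1],e[0]])
    q=w[k,:2];E=lambda v:np.round(np.percentile(q@v,[1,99]),1)
    el,ef=E(e),E(f);m=el.mean()*e+ef.mean()*f
    print(nm,n,k.sum(),"az",round(az,1),"slope",round(np.degrees(np.arctan(np.linalg.norm(g))),1),"ext",np.ptp(el),np.ptp(ef),"mid",np.round(m,1),"z there",round(float(s[2]+g@(m-c[:2])),1))
E
python3 m.py|sed -n '/^$/,$p'
python3 -c "
from plan import *
y0=np.degrees(1.078+.146+np.pi/2);print(y0)
print(sh([178.4,493.8,226.7],y0,[462.3,-82.3,126.7],13))"
```

```text
blue top 386 az 87.8 slope 30.4 ext 89.59999999999997 41.60000000000002 mid [643.5 200. ] z there 42.3
blue scene 493 az 89.0 slope 29.8 ext 86.10000000000002 42.299999999999955 mid [645.  202.4] z there 42.6
yellow top 436 az 105.1 slope 29.3 ext 90.2 42.39999999999998 mid [496.4 245.1] z there 41.8
yellow scene 432 az 103.1 slope 29.4 ext 92.30000000000001 42.10000000000002 mid [498.2 248.2] z there 41.8
160.13003412401278
[-46.28 -44.53  10.   147.13]
```

```bash
python3 -m crank '[[[0.8,-4,-4,0,8],[0.8,-7,-7,0,16],[0.8,-10,-10,0,24],[0.8,-13,-13,0,32],[0.8,-16,-16,0,40],[0.8,-19,-19,0,48],[0.8,-22,-22,0,56],[0.8,-25,-25,0,64],[0.8,-28,-27,0,70],[0.8,-28,-27,0,70]]]'
python3 - <<'E'
from plan import *
from plant import bot
o=bot.get_obs();print(o["tool_pos"],o["tcp_rot"],o["joint_positions"])
y0=160.13;a=np.radians(y0);tx=np.array([np.cos(a),np.sin(a)]);ty=np.array([np.sin(a),-np.cos(a)])
p=np.array([178.4,493.8])-280*tx-270*ty;print("cmd",p)
print(sh([*p,226.7],y0-70,[462.3,-82.3,126.7],13))
E
```

```text
time: 1.1
tool_pos: [351.9, 141.9, 226.7]
tcp_rot: [3.141, 0.001, 1.566]
contact_force: [0.2, 0.2, 0.8]
grip_width: 73.6
finger_force: 0.0
[351.90206028 141.85286268 226.66412051] [3.14069693e+00 7.90749836e-04 1.56559728e+00] [ 1.81238077e-01  7.06101288e-02  1.87753182e+00 -1.01474262e-03
  1.19271725e+00  1.86810999e-01]
cmd [349.96100586 144.70571292]
[-22.73  11.18  10.    77.13]
```

```bash
python3 -m crank '[[[0.8,-2.3,1.1,1,8],[0.8,-5,2.5,2,16],[0.8,-8,4,3,24],[0.8,-11,5.5,4,32],[0.8,-14,7,5,40],[0.8,-17,8.4,7,48],[0.8,-20,9.8,9,56],[0.8,-22.73,11.18,10,64],[0.8,-22.73,11.18,10,72],[0.8,-22.73,11.18,10,77.1]]]'
python3 - <<'E'
from h import *
o=bot.get_obs();print(o["tool_pos"],np.degrees(o["tcp_rot"]))
E
```

```text
time: 2.1
tool_pos: [462.1, -82.3, 125.7]
tcp_rot: [-3.14, 0.002, 0.222]
contact_force: [-0.8, -0.2, 0.1]
grip_width: 73.3
finger_force: 0.0
[462.1127027  -82.25189021 125.73032681] [-1.79915867e+02  9.64204679e-02  1.27378919e+01]
```

```bash
python3 -m crank '[[[0.8,0,0,4,0],[0.8,0,0,8,0],[0.8,0,0,10,0],[0.8,0,0,11,0],[0.8,0,0,11,0],[0,0,0,11,0],[0,0,0,11,0],[0,0,0,11,0],[0,0,0,11,0],[0,0,0,11,0]]]'; python3 - <<'E'
from plan import *
print(sh([462.3,-82.3,0],13,[631+ -105*np.cos(np.radians(4)),-191.6+105*np.sin(np.radians(4)),0],-4))
E
```

```text
time: 3.1
tool_pos: [462.5, -82.5, 17.1]
tcp_rot: [3.141, -0.001, 0.227]
contact_force: [0.8, 0.1, -0.5]
grip_width: 38.3
finger_force: 0.0
[ 3.94 11.37 -0.   17.  ]
```

```bash
python3 -m crank '[[[0,0,0,0,0],[0,0,0,0,0],[0,0,0,0,0],[0,0,0,0,0],[0,0,0,0,0],[0,0,0,-0.3,0],[0,0,0,-1,0],[0,0,0,-2,0],[0,0,0,-3,0],[0,0,0,-3,0]]]'; python3 - <<'E'
from h import *
o=bot.get_obs();print(o)
p,W=cap("scene");q,V=cap("top")
cv2.imwrite("pics/g1.png",np.hstack([cv2.resize(p[150:300,210:360],(400,400)),cv2.resize(q[150:300,290:440],(400,400))])[:,:,::-1])
E
```

```text
time: 4.1
tool_pos: [463.4, -82.7, 48.4]
tcp_rot: [3.14, -0.003, 0.227]
contact_force: [0.2, -1.0, -0.1]
grip_width: 27.9
finger_force: 30.0
{'time': 4.1, 'joint_positions': array([-3.39684601e-01,  4.79284589e-01,  1.89526756e+00,  1.46298384e-04,
        7.63710187e-01,  1.00351539e+00]), 'dq': array([-0.00077316,  0.02337869,  0.01891903,  0.00132915, -0.0292307 ,
        0.00075521]), 'tau': array([ 9.36632277e-02, -4.22451174e+01, -1.61011881e+01,  5.73805289e-02,
        2.59323567e-01, -2.37148597e-03]), 'tool_pos': array([463.38464586, -82.68760871,  48.413609  ]), 'tcp_rot': array([ 3.13988876e+00, -2.86322849e-03,  2.27493276e-01]), 'contact_force': array([ 0.19134073, -1.0124431 , -0.1366548 ]), 'moment': array([-0.01379244,  0.17742126, -0.01715658]), 'finger_force': 29.985956847667694, 'grip_width': 27.91000320530263}
```

View pics/g1.png

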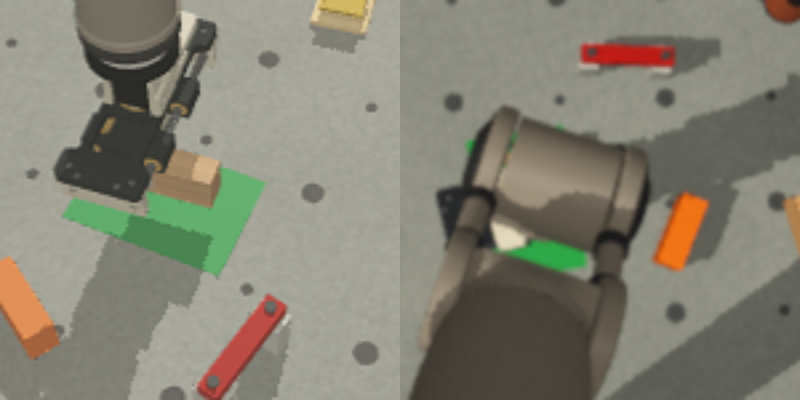

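The spacer is held level in the gripper, with its far end free (scene crop about (185,175)). Next I move in front of the gauge and lower to 1.5 mm over the bench.

```bash
python3 -m crank '[[[0,1,3,0,6],[0,2,6,0,12],[0,3,9,0,17],[0,3.94,11.37,0,17],[0,3.94,11.37,0,17],[0,3.94,11.37,1,17],[0,3.94,11.37,2,17],[0,3.94,11.37,2.6,17],[0,3.94,11.37,2.85,17],[0,3.94,11.37,2.85,17]]]'; python3 - <<'E'
from h import *
o=bot.get_obs();print(o["tool_pos"],np.degrees(o["tcp_rot"]))
p,W=cap("scene")
cv2.imwrite("pics/g2.png",cv2.resize(p[200:330,230:360],(500,500),interpolation=cv2.INTER_CUBIC)[:,:,::-1])
m=(W[...,2]>30)&(W[...,2]<46)&(W[...,0]>540)&(W[...,0]<612)&(abs(W[...,1]+190)<40)
w=W[m];print(len(w),cv2.minAreaRect(w[:,:2].astype(np.float32)),np.percentile(w,[2,50,98],axis=0))
E
```

```text
time: 5.2
tool_pos: [526.0, -183.6, 17.7]
tcp_rot: [-3.141, 0.001, -0.069]
contact_force: [-0.8, 0.2, -0.3]
grip_width: 27.8
finger_force: 30.0
[ 525.95627291 -183.63459179   17.72792085] [-1.79967605e+02  5.65744981e-02 -3.93505659e+00]
280 ((566.1998291015625, -186.03221130371094), (29.528776168823242, 51.58794021606445), 88.17450714111328) [[ 543.85266061 -200.64838564   31.58412628]
 [ 568.74044391 -187.58454259   39.62167853]
 [ 591.27301333 -172.77959512   43.00966451]]
```

View pics/g2.png

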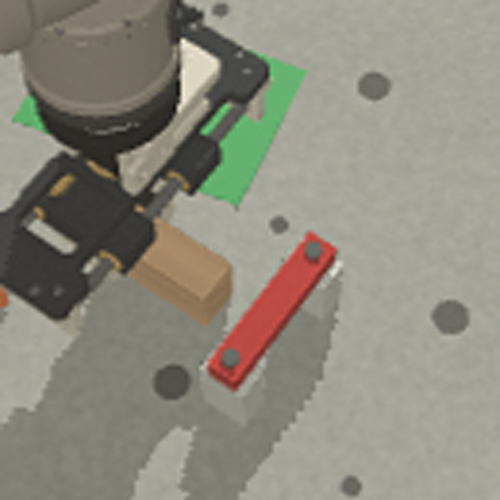

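The spacer lies in line with the opening, its end (220,285) about 29 mm short of the bar. I'll advance slowly.

```bash
python3 -m crank '[[[0,0.8,0,0,0],[0,1.6,0,0,0],[0,2.2,0,0,0],[0,2.5,0,0,0],[0,2.7,0,0,0],[0,2.9,0,0,0],[0,3.1,0,0,0],[0,3.3,0,0,0],[0,3.5,0,0,0],[0,3.5,0,0,0]]]'; python3 -m crank '[[[0,0.3,0,0,0],[0,0.6,0,0,0],[0,0.9,0,0,0],[0,1.2,0,0,0],[0,1.5,0,0,0],[0,1.8,0,0,0],[0,2.1,0,0,0],[0,2.2,0,0,0],[0,2.2,0,0,0],[0,2.2,0,0,0]]]';  python3 - <<'E'
from h import *
p,W=cap("scene")
cv2.imwrite("pics/g3.png",cv2.resize(p[220:330,240:350],(500,500),interpolation=cv2.INTER_CUBIC)[:,:,::-1])
E
```

```text
time: 6.25
tool_pos: [561.5, -186.7, 18.2]
tcp_rot: [3.142, -0.0, -0.069]
contact_force: [0.7, 0.4, 0.4]
grip_width: 28.0
finger_force: 30.0
time: 7.25
tool_pos: [583.1, -188.2, 18.2]
tcp_rot: [-3.141, 0.0, -0.069]
contact_force: [0.3, 0.1, -0.2]
grip_width: 27.7
finger_force: 30.0
```

View pics/g3.png

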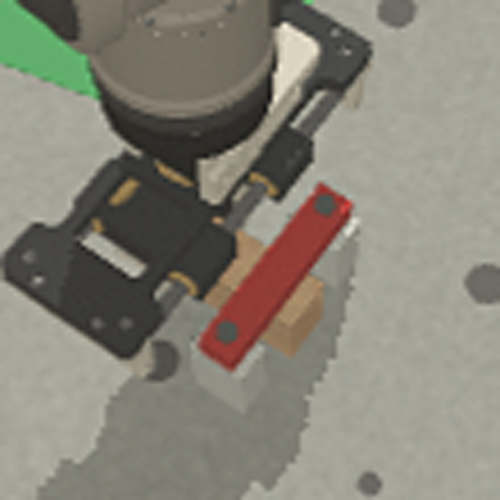

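It goes under freely: no force is felt, and the end shows beyond the bar at (300,320). So it goes in the blue tray. I'll back out, lift and travel there.

```bash
python3 -c "
from plan import *
print(sh([526.2,-184.3,138.2],-4,[643.2,164,108.2],88.3))"
python3 -m crank '[[[0,-1.5,0,0,0],[0,-3.5,0,0,0],[0,-5,0,0,0],[0,-5.7,0,0,0],[0,-5.7,0,-1,0],[0,-5.7,0,-4,0],[0,-5.7,0,-8,0],[0,-5.7,0,-11,0],[0,-5.7,0,-12,0],[0,-5.7,0,-12,0]]]'
```

```text
[  9.24 -35.56   3.   -92.3 ]
time: 8.3
tool_pos: [527.6, -184.7, 140.0]
tcp_rot: [3.14, -0.004, -0.069]
contact_force: [-0.1, 0.4, -1.7]
grip_width: 27.5
finger_force: 30.0
```

```bash
python3 -m crank '[[[0,1,-3,0,-8],[0,2,-7,0,-16],[0,3,-11,0,-24],[0,4,-15,0,-32],[0,5,-19,0,-40],[0,6,-23,0,-48],[0,7,-27,0,-56],[0,8,-31,0,-64],[0,8.5,-33,0,-70],[0,8.5,-33,0,-70]]]'; python3 - <<'E'
from plan import *
a=np.radians(-4);p=np.array([526.2,-184.3])+85*np.array([np.cos(a),np.sin(a)])-330*np.array([np.sin(a),-np.cos(a)])
print(p,sh([*p,138.2],66,[643.2,164,100.2],88.3))
E
```

```text
time: 9.3
tool_pos: [633.4, 142.2, 135.5]
tcp_rot: [-3.138, 0.001, 1.158]
contact_force: [-0.5, -0.8, -0.8]
grip_width: 27.9
finger_force: 30.0
[634.01258061 138.96683632] [  2.66  -0.18   3.8  -22.3 ]
```

```bash
python3 -m crank '[[[0,1,0,0,-8],[0,2,-0.1,0,-16],[0,2.66,-0.18,0,-22.3],[0,2.66,-0.18,1,-22.3],[0,2.66,-0.18,2,-22.3],[0,2.66,-0.18,3,-22.3],[0,2.66,-0.18,3.8,-22.3],[0,2.66,-0.18,3.8,-22.3],[0,2.66,-0.18,3.8,-22.3],[0,2.66,-0.18,3.8,-22.3]]]'; python3 - <<'E'
from h import *
o=bot.get_obs();print(o["tool_pos"],np.degrees(o["tcp_rot"]))
p,W=cap("scene");q,V=cap("top")
cv2.imwrite("pics/b1.png",np.hstack([cv2.resize(p[110:210,335:435],(400,400)),cv2.resize(q[120:220,200:300],(400,400))])[:,:,::-1])
for X in(W,V):
  m=(X[...,2]>115)&(X[...,2]<132)&(abs(X[...,0]-644)<22)&(X[...,1]>172)&(X[...,1]<250)
  w=X[m];print(len(w),cv2.minAreaRect(w[:,:2].astype(np.float32)) if len(w)>5 else "",np.percentile(w,[3,50,97],axis=0) if len(w) else "")
E
```

```text
time: 10.3
tool_pos: [643.5, 164.1, 100.8]
tcp_rot: [3.14, -0.0, 1.541]
contact_force: [0.1, 0.0, -0.2]
grip_width: 27.9
finger_force: 30.0
[643.51390545 164.07890811 100.808399  ] [ 1.79934485e+02 -1.48114326e-02  8.83091322e+01]
42 ((638.8145141601562, 191.81419372558594), (38.18727493286133, 15.276514053344727), 87.86090087890625) [[631.21621602 173.05075497 120.34937542]
 [637.38957432 182.45513325 123.1455475 ]
 [645.0473433  209.16589586 126.05914129]]
0
```

View pics/b1.png

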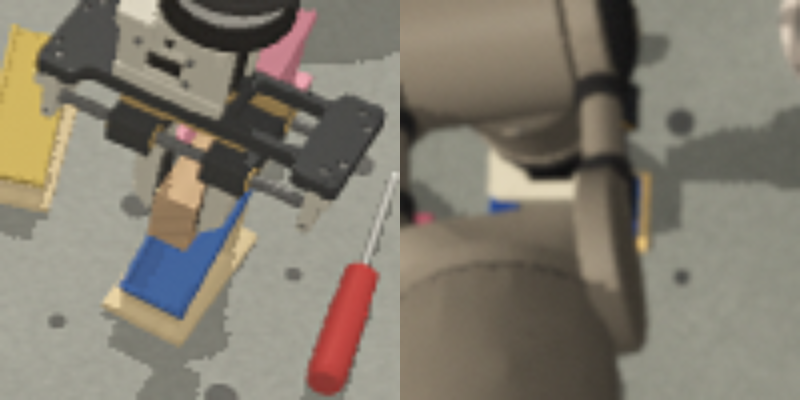

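The spacer hangs above the blue tray in line with it (scene crop (175,200)). I'll lower until it touches, then on slowly so it pivots in the pads.

```bash
python3 -m crank '[[[0,0,0,1,0],[0,0,0,1.8,0],[0,0,0,2.2,0],[0,0,0,2.4,0],[0,0,0,2.6,0],[0,0,0,2.8,0],[0,0,0,3.0,0],[0,0,0,3.2,0],[0,0,0,3.4,0],[0,0,0,3.4,0]]]'
```

```text
time: 11.4
tool_pos: [642.9, 162.2, 67.1]
tcp_rot: [-3.141, 0.003, 1.542]
contact_force: [-3.9, -7.6, 6.1]
grip_width: 27.9
finger_force: 30.0
```

```bash
python3 -m crank '[[[0,0,0,0.2,0],[0,0,0,0.4,0],[0,0,0,0.6,0],[0,0,0,0.8,0],[0,0,0,1.0,0],[0,0,0,1.2,0],[0,0,0,1.4,0],[0,0,0,1.6,0],[0,0,0,1.6,0],[0,0,0,1.6,0]]]'; python3 - <<'E'
from h import *
p,W=cap("scene")
cv2.imwrite("pics/b2.png",cv2.resize(p[120:210,345:435],(500,500),interpolation=cv2.INTER_CUBIC)[:,:,::-1])
E
```

```text
time: 12.4
tool_pos: [643.3, 162.1, 51.0]
tcp_rot: [3.141, 0.002, 1.541]
contact_force: [-1.8, -8.4, 4.6]
grip_width: 27.8
finger_force: 30.0
```

View pics/b2.png

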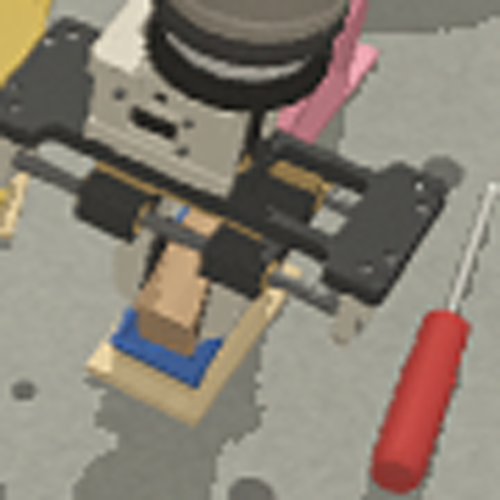

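The spacer is tilting nicely between the walls. I'll go on gently until it seats.

```bash
python3 -m crank '[[[0,0,0,0.1,0],[0,0,0,0.2,0],[0,0,0,0.3,0],[0,0,0,0.4,0],[0,0,0,0.5,0],[0,0,0,0.55,0],[0,0,0,0.6,0],[0,0,0,0.65,0],[0,0,0,0.65,0],[0,0,0,0.65,0]]]'
```

```text
time: 13.45
tool_pos: [643.4, 162.4, 44.7]
tcp_rot: [3.141, 0.002, 1.541]
contact_force: [-2.7, -6.3, 5.2]
grip_width: 28.1
finger_force: 30.0
```

```bash
python3 -m crank '[[[0,0,0,0.05,0],[0,0,0,0.1,0],[0,0,0,0.15,0],[0,0,0,0.15,0],[0,0,0,0.2,0],[0,0,0,0.2,0],[0,0,0,0.25,0],[0,0,0,0.25,0],[0,0,0,0.25,0],[0,0,0,0.25,0]]]'
```

```text
time: 14.45
tool_pos: [643.4, 162.6, 42.3]
tcp_rot: [3.141, 0.002, 1.541]
contact_force: [-3.5, -6.0, 5.7]
grip_width: 28.0
finger_force: 30.0
```

```bash
python3 -m crank '[[[0,0,0,0.05,0],[0,0,0,0.05,0],[0,0,0,0.1,0],[0,0,0,0.1,0],[0,0,0,0.15,0],[0,0,0,0.15,0],[0,0,0,0.15,0],[0,0,0,0.15,0],[0,0,0,0.15,0],[0,0,0,0.15,0]]]'; python3 - <<'E'
from h import *
p,W=cap("scene")
cv2.imwrite("pics/b3.png",cv2.resize(p[130:210,345:425],(500,500),interpolation=cv2.INTER_CUBIC)[:,:,::-1])
hsv=cv2.cvtColor(p,cv2.COLOR_RGB2HSV)
m=cv2.inRange(hsv,np.array([5,40,60]),np.array([25,255,255]))>0
m&=(abs(W[...,0]-644)<13)&(W[...,1]>120)&(W[...,1]<250)&(W[...,2]>35)
w=W[m];print(len(w))
for i in np.argsort(w[:,1])[::max(1,len(w)//25)]:print(np.round(w[i],0))
E
```

```text
time: 15.45
tool_pos: [643.4, 162.7, 40.8]
tcp_rot: [3.141, 0.002, 1.541]
contact_force: [-2.5, -5.8, 4.6]
grip_width: 28.1
finger_force: 30.0
624
[649. 122. 250.]
[641. 125. 250.]
[641. 125. 286.]
[643. 126. 275.]
[651. 126. 279.]
[646. 127. 268.]
[637. 127. 283.]
[654. 127. 274.]
[634. 128. 269.]
[657. 129. 269.]
[638. 134. 400.]
[635. 139. 151.]
[656. 141. 161.]
[636. 142. 399.]
[657. 145.  53.]
[643. 148.  58.]
[643. 152.  61.]
[647. 157.  63.]
[647. 161.  67.]
[653. 166. 400.]
[633. 172.  67.]
[636. 181.  75.]
[649. 189. 400.]
[656. 203. 397.]
[652. 208. 399.]
[649. 212. 403.]
```

View pics/b3.png

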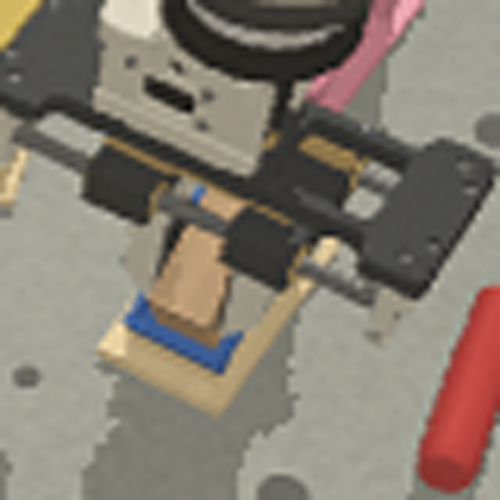

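The spacer is nearly flat in the tray, its low end near (185,325). I'll measure its slope.

```bash
cat > t.py <<'E'
from h import *
L=[]
for _ in range(3):
    p,W=cap("scene")
    hsv=cv2.cvtColor(p,cv2.COLOR_RGB2HSV)
    m=cv2.inRange(hsv,np.array([5,40,60]),np.array([25,255,255]))>0
    e=W[...,2]-(88.2+(W[...,1]-200.5)*.577)
    m&=(abs(W[...,0]-644)<14)&(W[...,1]>145)&(W[...,1]<240)&(abs(e)<9); L.append(W[m])
w=np.vstack(L);y0=165.;k=np.ones(len(w),bool)
for _ in range(6):
    s=np.polyfit(w[k,1]-y0,w[k,2],1);k=abs(w[:,2]-np.polyval(s,w[:,1]-y0))<3.5
print(k.sum(),len(w),"deg",np.degrees(np.arctan(s[0])),"z@165",s[1],"expect",88.2-35.5*.577,"y range",w[k,1].min(),w[k,1].max(),"x",np.percentile(w[k,0],[3,97]))
E
python3 t.py
```

```text
352 391 deg 27.008156235502536 z@165 68.11917613970364 expect 67.7165 y range 145.00850904436604 188.28186119413118 x [630.63409818 656.00809027]
```

```bash
python3 -m crank '[[[0,0,0,0.05,0],[0,0,0,0.05,0],[0,0,0,0.1,0],[0,0,0,0.1,0],[0,0,0,0.15,0],[0,0,0,0.15,0],[0,0,0,0.15,0],[0,0,0,0.15,0],[0,0,0,0.15,0],[0,0,0,0.15,0]]]'; python3 t.py
```

```text
time: 16.65
tool_pos: [643.3, 162.9, 39.3]
tcp_rot: [3.141, 0.001, 1.541]
contact_force: [-2.7, -5.4, 5.9]
grip_width: 27.6
finger_force: 30.0
350 397 deg 29.574831012934684 z@165 66.96159837658456 expect 67.7165 y range 145.01920321205475 187.06737336514584 x [630.76540498 655.74610433]
```

```bash
python3 -m crank '[[[0,0,0,0.05,0],[0,0,0,0.05,0],[0,0,0,0.05,0],[0,0,0,0.1,0],[0,0,0,0.1,0],[0,0,0,0.1,0],[0,0,0,0.1,0],[0,0,0,0.1,0],[0,0,0,0.1,0],[0,0,0,0.1,0]]]'; python3 t.py
```

```text
time: 17.8
tool_pos: [643.3, 162.9, 38.9]
tcp_rot: [3.141, 0.001, 1.542]
contact_force: [-5.2, -6.8, 9.5]
grip_width: 28.0
finger_force: 30.0
348 391 deg 29.755811339345353 z@165 66.88769774081322 expect 67.7165 y range 145.03592076914094 187.08696214045546 x [630.75241029 655.98281614]
```

The force rises and the tool has stopped, with the slope at about 30°, so it is seated. I'll open, then lift off.

```bash
python3 -m crank '[[[0.4,0,0,-0.05,0],[0.45,0,0,-0.05,0],[0.5,0,0,-0.05,0],[0.5,0,0,-0.05,0],[0.5,0,0,-0.05,0],[0.5,0,0,-0.05,0],[0.5,0,0,-0.05,0],[0.5,0,0,-0.5,0],[0.5,0,0,-1,0],[0.5,0,0,-1.5,0]]]' && python3 -m crank '[[[0.5,0,0,-1,0],[0.5,0,0,-4,0],[0.5,0,0,-8,0],[0.5,0,0,-12,0],[0.5,0,0,-15,0],[0.5,-3,0,-15,0],[0.5,-7,0,-15,0],[0.5,-11,0,-15,0],[0.5,-15,0,-15,0],[0.5,-15,0,-15,0]]]'; python3 t.py;python3 - <<'E'
from h import *
p,W=cap("scene");q,V=cap("top")
cv2.imwrite("pics/f.png",np.hstack([cv2.resize(p[110:310,235:435],(400,400)),cv2.resize(q[110:310,150:350],(400,400))])[:,:,::-1])
E
```

```text
time: 18.95
tool_pos: [643.3, 164.1, 52.9]
tcp_rot: [3.141, -0.0, 1.542]
contact_force: [-0.1, 0.3, -0.4]
grip_width: 45.6
finger_force: 0.0
time: 19.95
tool_pos: [638.7, 9.1, 203.2]
tcp_rot: [3.141, 0.002, 1.536]
contact_force: [-0.2, -0.1, 0.2]
grip_width: 46.0
finger_force: 0.0
153 181 deg 30.120997940004813 z@165 66.61381455338183 expect 67.7165 y range 145.10337361512524 207.221021547392 x [642.19096793 657.18183495]
```

View pics/f.png

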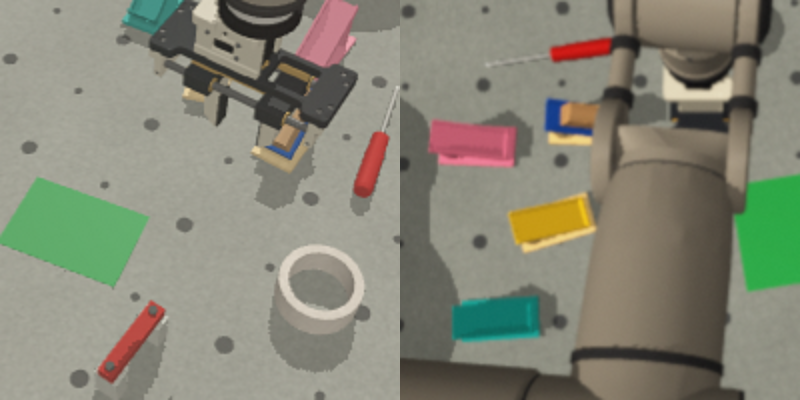

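The spacer lies flat in the blue tray (scene crop (288,133), top crop (580,115)), with a slope of 30.1°. The robot is clear and everything else is in place.

```bash
python3 -c "
from plant import bot
print(bot.close_job())"
```

```text
the job is handed in; nothing more can be done
None
```

The spacer from the green mat slid freely under the red bar, so I laid it flat and lengthwise in the blue tray before letting go, and handed the job in at about 20 s.

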